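Start a self-tapping thumb screw in the spray-out board

TASK

Take the larger of the two thumb screws from the wooden holder, stand its point in the empty hole of the steel strap on the spray-out board, and drive it in: push down firmly, but not with brute force, while turning it clockwise so that it cuts its thread, until its collar sits flat on the strap. Then let go, and leave the small screw and the other things where they stand.

Things in the scene. Friction and masses are not known exactly. Their poses are not given: they have to be found in the camera images.
- wood_screw: The larger loose steel thumb screw, standing point down in one of the holder's two holes. Origin on its axis at the underside of its collar, z up. Above: collar 34 mm in diameter, 4 mm thick, then a round knurled head 26 mm in diameter from 4 to 38 mm. Below: shank 14 mm in diameter, 36 mm long with its tapered point. About 0.09 kg
- point (a point): Tip of the larger screw's point, 36 mm below its origin. Once on wood, it sinks only while the screw is turned clockwise (from above) under a push of 10 N or so (varies by a few N; 15 to 20 N is right); with less it just spins. It takes 1.5 to 4 rad of turning, does not spring back when let go, and stops when the collar is seated. Above 35 N the wood splits
- board: Fixed timber board 140 x 240 x 46 mm (its x, y, z), origin at the centre of its underside. A 44 mm wide steel strap runs along its y: flat feet (top at 50 mm) at both ends and a bridge (top at 60 mm) over a flat test panel from y = -42 to +42 mm. An identical screw is fitted at y = +85 mm, its head up to 88 mm; the empty hole is at y = -85 mm
- pilot (a point): Centre of the mouth of the empty pilot hole, level with the strap's top face (50 mm over the bench), z up along the hole. The hole is 16.5 mm wide with a small chamfer and guides the shank. Its depth is not known exactly: the point meets wood with the collar still 4.5 to 9 mm above the strap
- small_screw: The smaller loose thumb screw (to be left), in the other hole of the holder. Origin on its axis at the underside of its collar: collar 26 mm in diameter, head 18 mm in diameter up to 24 mm, shank 22 mm long
- holder: Fixed wooden block 60 x 150 x 42 mm (its x, y, z), origin at the centre of its underside, with two holes at y = -40 and +40 mm; the screws' collars rest on its top
- air_cap: Loose spray gun air cap, 30 mm in diameter, 24 mm high, a bystander; origin at the centre of its underside
- cup: Loose clear mixing cup, 73 mm in diameter, 86 mm high, a bystander; origin at the centre of its underside
- tin: Loose sample tin, 67 mm in diameter, 73 mm high, a bystander; origin at the centre of its underside

How it is judged (in metres and radians):
On the way:
1. the large screw stands in the empty hole, upright, its point inside (horizontal distance between wood_screw and pilot below 0.003 m and z of wood_screw in the frame of pilot below 0.02 m and angle between wood_screw's own z axis and vertical below 0.12 rad), for 0.2 s.
At the end, for the whole second after the job is handed in: The large screw is driven into the pilot hole: collar within 1.5 mm of the strap, axis within 3 mm of the hole's and within 0.05 rad of upright, at rest and released (z of wood_screw in the frame of pilot below 0.0015 m and horizontal distance between wood_screw and pilot below 0.003 m and angle between wood_screw's own z axis and vertical below 0.05 rad and linear speed of wood_screw below 0.01 m/s and contact force between the fingers and wood_screw below 0.1 N); the robot touches nothing.
It fails at once if the screw is pressed on the board with more than 35 N (contact force between wood_screw and board above 35 N).
It fails at once if the small screw is moved more than 20 mm (distance of small_screw from where it was at the start of the episode above 0.02 m).
It fails at once if a bystander (air cap, cup or tin) is moved more than 20 mm (distance of any of air_cap, cup, tin from where it was at the start of the episode above 0.02 m).
It also fails if it takes over 72 s, if anything falls off the work surface, if the arm or the gripper's body presses on something with over 40 N, if the wrist force passes 120 N, or if a joint passes its speed limit or range.

ROBOT

A 6-joint arm with a two-finger parallel gripper is mounted at the origin on a cart in front of the work surface, level with it; the furniture and walls round the work are solid. World frame = base frame: x ahead of the robot, y to its left, z up, the work surface at z = 0. Lengths are in m, angles in degrees, forces in N, time in s.
With the tool pointing down it reaches from about 0.25 to 0.725 m from the base axis. Payload 9.7 kg.
Tool frame: the origin (TCP) lies at the very end of the fingers, on their centre line; the grasp point (between the pads) lies 19 mm behind it; y points along the fingers, x is the direction in which the jaws open and shut, and the axes are right-handed (so a half turn about y gives the same grasp; the last joint's range is limited). The gripper opens to 85 mm and grips with 20 to 120 N. Pads are 22 mm wide; open, the fingers measure 114 mm over their backs; the gripper's body (76 mm by 85 mm) begins 54 mm behind the grasp point. The pads swing forward as they close: fully open they stand 13 mm farther back than shut.
Start: joints at [-71.963, 4.979, 10.078, 95.1, 0, 90], TCP at [0.17, -0.523, 0.231] pointing down, gripper open.
Joint ranges: [-179.16, 179.16], [-48.56, 103.87], [-65.8, 70.77], [-126.05, 130.52], [-82.76, 87.17], [-180, 180]. Speed limits (degrees/s): [127.2, 127.2, 147.25, 180, 180, 180].

INTERFACE

Orientations are given as [roll, pitch, yaw] about the fixed x, y, z axes, in that order (R = Rz(yaw) Ry(pitch) Rx(roll)).
In Python, from workcell import bot gives the robot as it stands.
- The arm moves only by the shell command python3 -m jog 'ROWS' [FORCE]. ROWS is JSON, a list of rows, each a list of 7 numbers: the closure, from 0 (fully open) to 1 (shut), then the shift along the world's x, y, z in units of 25 mm (1.0 is 25 mm), then the turn, a rotation vector about the world's x, y, z in units of 5 degrees (1.0 is 5 degrees). A call has 1 to 5 rows; each row is the pose to reach, as a shift and turn from the pose commanded when the call began; what a row does not reach only later rows make up. A row lasts 1/10 s, in which the tool goes at most 50 mm and 8.59 degrees, less where a joint would pass 70% of its speed; a pose out of reach is approached as far as the arm can. A call with a gripper value outside its range is refused whole. The fingers move at their own pace and stop on an object; FORCE is the grip in N (left out, the last holds). Time passes only in rows, so rows that repeat a pose let the fingers close. It gives the time, the measured TCP pose, the force and the opening at its end, in the units of the state.
- bot.get_obs(): the state, without advancing time (a new reading comes with each control period).
- bot.camera(name): name is "scene" or "side" or "wrist"; returns (picture, depth): 480x640x3 uint8, red, green, blue; 480x640 float32, m along the optical axis (not along the pixel's ray), 0 where there is no reading.
- bot.camera_model(name): a dict with "fx", "fy", "cx", "cy" (pixels), "rvec" (rotation vector, rad) and "tvec" (3), from world to camera coordinates, as OpenCV has them; the wrist camera has in their place "tool_from_camera" (4x4, takes a point from camera to tool coordinates, whose origin is the TCP and whose axes are the tool frame's). Camera axes: x right, y down, z forward; pixel columns grow to the right and rows downward; lengths in m; the calibration is good to about 2 mm. A picture is of the moment at which its call begins: read the wrist's pose just before it. camera_model takes no time and is no camera call.
- bot.job_done(): hands the job in, once; it reports no verdict.
Trained networks look in the newest picture that a camera, given by its name, has taken for a name from the list of things; names that differ only in an ending like _2 or _b are one class to them, and where a whole thing is asked for, a point or a joint stands for the part that bears it (a point fixed in the world has none). Each returns a list of dicts, best first, with "conf" (0 to 1); they miss things now and then, are a little off and sometimes report something else, mostly with a low value. They report only what shows in the picture. A call takes as long as a camera call.
- bot.regions_of(camera, label): "pixels" (480x640 bool, what is visible of it) and "point" ([row, column] in pixels, amid what is visible of it).
The state is a dict: "time": time; "q": joint angles; "qd": joint speeds; "joint_efforts": joint torques, N m; "ee_pos": TCP position; "tcp_rot": TCP orientation; "wrist_force": force on the tool from outside, world axes, zero at the start; "torque": the same for the moment, N m; "opening": finger opening in m.
Only numpy, scipy, OpenCV 4.12 (cv2) and the standard library are available. Lean on these libraries where they do the work, as an engineer would, in place of code of your own. Each camera call takes 0.05 s, during which the arm holds its last target. There are 200 camera calls.

## Working session

There is one attempt and no reset: what is moved stays moved. The work goes in short steps, Python scripts to look and compute and a shell command to move; the robot and the scene stay as the last step left them, time stands still between calls to the robot, and variables do not carry over. Pictures are saved under pics/ and viewed, about 8 in all and at most 12, crops included, and the job is handed in when it is done.

```bash
mkdir -p pics; cat > h.py <<'E'
import numpy as np, cv2
from workcell import bot
from scipy.spatial.transform import Rotation as R
def cam(name):
    o=bot.get_obs(); p,d=bot.camera(name); m=bot.camera_model(name)
    if name=='wrist':
        T=np.eye(4);T[:3,:3]=R.from_euler('xyz',o['tcp_rot'],degrees=True).as_matrix();T[:3,3]=o['ee_pos'];T=T@np.array(m['tool_from_camera'])
    else:
        T=np.eye(4);T[:3,:3]=R.from_rotvec(np.ravel(m['rvec'])).as_matrix();T[:3,3]=np.ravel(m['tvec']);T=np.linalg.inv(T)
    v,u=np.mgrid[:480,:640]
    P=np.stack([(u-m['cx'])/m['fx']*d,(v-m['cy'])/m['fy']*d,d],-1)@T[:3,:3].T+T[:3,3]
    P[d==0]=np.nan
    return p,d,P,T,m
def save(n,p): cv2.imwrite('pics/'+n,p[...,::-1])
def reg(name,lab,P,k=2):
    for r in bot.regions_of(name,lab)[:k]:
        q=P[r['pixels']]; q=q[~np.isnan(q[:,0])]
        if len(q)<5: print(lab,r['conf'],'few');continue
        top=np.percentile(q[:,2],97); t=q[q[:,2]>top-.006]
        c=lambda t:cv2.minEnclosingCircle(t[:,:2].astype(np.float32))
        print(name,lab,round(r['conf'],2),np.round(r['point']),'min',np.percentile(q,2,0).round(3),'max',np.percentile(q,98,0).round(3),'topz',round(top,4),'topmed',np.median(t,0).round(4),'circ',np.round(c(t)[0],4),round(c(t)[1],4),len(q))
E
python3 - <<'E'
from h import *
o=bot.get_obs();print({k:np.round(o[k],3) for k in o})
ims=[]
for c in ['scene','side']:
    p,d,P,T,m=cam(c);ims.append(p);save(c+'1.png',p);print(c,T[:3,3].round(3),m['fx'])
    for l in ['wood_screw','small_screw','board','holder','air_cap','cup','tin']: reg(c,l,P)
E
```

```text
{'time': np.float64(0.0), 'q': array([-7.1964e+01,  5.0110e+00,  1.0033e+01,  9.5098e+01, -1.0000e-03,
        8.9999e+01]), 'qd': array([ 0.016, -0.08 ,  0.036, -0.065,  0.026, -0.078]), 'joint_efforts': array([-1.0000e-03, -5.2038e+01,  4.6481e+01,  1.6000e-02, -0.0000e+00,
       -0.0000e+00]), 'ee_pos': array([ 0.17 , -0.523,  0.231]), 'tcp_rot': array([-9.0001e+01,  7.6000e-02, -7.1963e+01]), 'wrist_force': array([-0.206,  0.198,  0.301]), 'torque': array([-0.037,  0.005, -0.024]), 'opening': np.float64(0.085)}
scene [0.084 0.589 0.77 ] 483.3031743348129
scene wood_screw 0.64 [227. 372.] min [ 0.471 -0.258  0.04 ] max [ 0.509 -0.225  0.081] topz 0.0807 topmed [ 0.4842 -0.2382  0.079 ] circ [ 0.4838 -0.2382] 0.0141 223
scene small_screw 0.48 [247. 352.] min [ 0.489 -0.165  0.043] max [ 0.507 -0.149  0.067] topz 0.0665 topmed [ 0.4984 -0.156   0.065 ] circ [ 0.4989 -0.1584] 0.0085 90
scene board 0.7 [329. 233.] min [0.503 0.033 0.001] max [0.655 0.269 0.079] topz 0.0637 topmed [0.5833 0.1635 0.0602] circ [0.5817 0.1693] 0.076 8711
scene holder 0.87 [248. 360.] min [ 0.451 -0.27   
[... 1058 characters left out ...]
738 topmed [0.5879 0.2362 0.0846] circ [0.5907 0.23  ] 0.0145 15308
side holder 0.61 [337. 245.] min [0.505 0.038 0.005] max [0.655 0.27  0.083] topz 0.0739 topmed [0.588  0.2362 0.0848] circ [0.5907 0.23  ] 0.0145 15251
side air_cap 0.79 [283. 403.] min [ 0.371 -0.036  0.002] max [ 0.397 -0.014  0.022] topz 0.0196 topmed [ 0.384  -0.0253  0.0178] circ [ 0.3841 -0.0268] 0.0128 230
side cup 0.87 [221. 264.] min [ 0.638 -0.184  0.006] max [ 0.699 -0.118  0.086] topz 0.0858 topmed [ 0.6669 -0.1439  0.0839] circ [ 0.6685 -0.1514] 0.0374 1423
side tin 0.9 [186. 321.] min [ 0.587 -0.409  0.002] max [ 0.642 -0.35   0.072] topz 0.072 topmed [ 0.6157 -0.3794  0.0703] circ [ 0.6186 -0.3819] 0.0352 832
```

View pics/scene1.png

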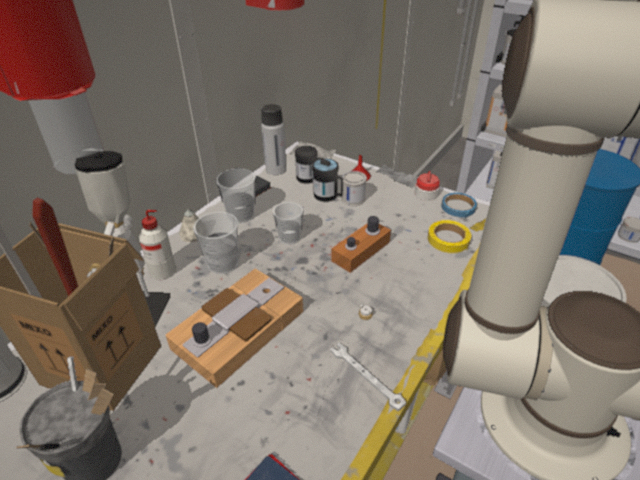

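View pics/side1.png

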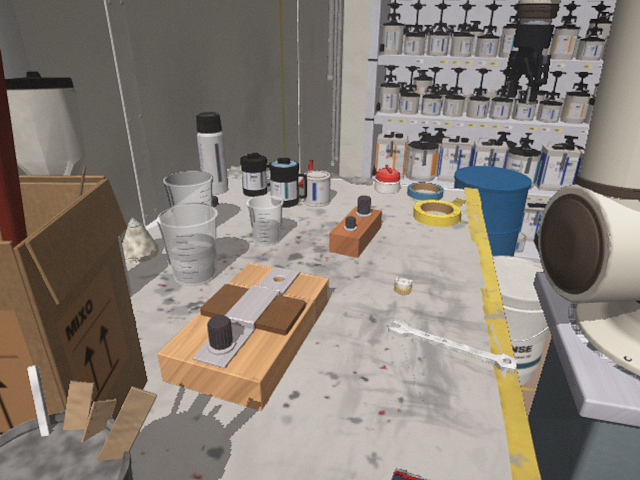

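The large screw is at scene (227,372) and side (208,364), and the small one is beside it. The empty hole is at scene (290,266) and side (279,279); the fitted screw is at the near end of the board. Next I'll measure the hole and start moving.

```bash
python3 - <<'E'
from h import *
for c,(r,k) in [('scene',(290,266)),('side',(279,279))]:
    p,d,P,T,m=cam(c)
    print(c,'hole px',P[r,k].round(4)); 
    rg=bot.regions_of(c,'board')[0]['pixels']; q=P[rg]; q=q[~np.isnan(q[:,0])]
    t=q[(q[:,2]>.038)&(q[:,2]<.065)]
    print('rect',cv2.minAreaRect(t[:,:2].astype(np.float32)))
    s=q[(q[:,2]>.075)]; print('fitted',cv2.minEnclosingCircle(s[:,:2].astype(np.float32)))
    print(cv2.resize(p[r-8:r+9,k-10:k+11].mean(2),None,fx=1,fy=1).astype(int))
E
python3 -m jog '[[0,2,0,0,0,0,1.7],[0,4,0,0,0,0,3.4],[0,5,1.5,0,0,0,5.1],[0,6,3,0,0,0,6.8],[0,7,4.5,0,0,0,8.5]]'
python3 -c "
from workcell import bot;print(bot.get_obs()['q'])"
```

```text
scene hole px [0.5785 0.0559 0.0419]
rect ((0.582050085067749, 0.1457221508026123), (0.24161188304424286, 0.14375287294387817), 83.50482940673828)
fitted ((0.5921276211738586, 0.23098771274089813), 0.014941118657588959)
[[147 146 147 152 153 155 160 161 164 162 165 165 165 165 165 166 169 171
  166 164 152]
 [145 145 152 155 162 163 166 163 167 166 167 165 164 168 167 167 165 168
  169 167 166]
 [149 152 154 158 162 163 165 165 168 166 164 166 167 169 169 169 165 167
  166 170 172]
 [156 157 164 165 162 166 167 167 166 168 167 168 170 171 169 167 168 168
  170 171 167]
 [162 166 161 165 162 164 164 166 161 168 177 176 174 171 169 167 168 169
  171 168 165]
 [166 164 162 165 164 161 164 154 153 159 164 167 177 173 173 165 170 173
  165 169 163]
 [162 165 165 164 166 166 154 136 131 127 131 139 150 159 171 169 168 162
  164 164 164]
 [166 166 166 164 164 155 131 108  95 104 107 123 128 137 156 166 169 162
  163 165 166]
 [164 162 165 166 166 159 125  91  77  94  99 107 117 126 148 165 165 163
  167 165 169]
 [164 163 167 163 171 156 135 101  81  84  91 109 122 134 147 162 165 166
  167
[... 1882 characters left out ...]
9 186 183 182 184 187
  184 192 193]
 [188 187 193 190 186 189 189 192 188 192 194 188 184 180 186 185 182 186
  190 197 188]
 [188 189 190 188 187 187 189 191 190 189 189 184 181 183 180 185 184 186
  194 192 149]
 [189 190 186 187 188 190 187 192 192 189 184 181 181 185 186 181 188 191
  192 163 106]
 [189 187 190 192 187 185 187 190 189 186 183 182 185 184 183 185 192 198
  172 107  94]
 [186 186 187 178 183 190 192 189 189 181 187 181 182 184 185 190 198 187
  128  92 131]]
time: 1.5
ee_pos: [0.3462, -0.4091, 0.2308]
tcp_rot: [-90.0, 0.0, -29.1]
wrist_force: [0.9, -0.1, 1.1]
opening: 0.0854
[-4.97605580e+01  3.07066463e+00  8.00409476e+00  9.49777219e+01
  1.57086273e-03  6.93614428e+01]
```

```bash

python3 -m jog '[[0,1,1.4,0,0,0,1.7],[0,2,2.8,0,0,0,3.4],[0,3,4.2,-0.4,0,0,5.1],[0,4,5.6,-0.8,0,0,6.8],[0,5.5,6.84,-1.2,0,0,8.5]]'
python3 -m jog '[[0,0,0,0,0,0,1.7],[0,0,0,0,0,0,3.4],[0,0,0,0,0,0,5.1],[0,0,0,0,0,0,6.8],[0,0,0,0,0,0,8.5]]' >/dev/null
python3 -m jog '[[0,0,0,0,0,0,1.7],[0,0,0,0,0,0,3.4],[0,0,0,0,0,0,5.1],[0,0,0,0,0,0,6.8],[0,0,0,0,0,0,8.5]]' >/dev/null
python3 -m jog '[[0,0,0,0,0,0,1.7],[0,0,0,0,0,0,3.4],[0,0,0,0,0,0,5.1],[0,0,0,0,0,0,6.8],[0,0,0,0,0,0,8.5]]' >/dev/null
python3 -m jog '[[0,0,0,0,0,0,1.7],[0,0,0,0,0,0,3.4],[0,0,0,0,0,0,5.1],[0,0,0,0,0,0,5.8],[0,0,0,0,0,0,5.8]]'
python3 - <<'E'
from h import *
print(bot.get_obs()['q'].round(1))
p,d,P,T,m=cam('wrist');save('w1.png',p);print(T.round(3))
for l in ['wood_screw','small_screw','holder','tin']: reg('wrist',l,P)
E
```

```text
time: 2.0
ee_pos: [0.4831, -0.2378, 0.2017]
tcp_rot: [-90.0, -0.0, 13.4]
wrist_force: [1.7, -1.1, 1.2]
opening: 0.0855
time: 4.0
ee_pos: [0.4828, -0.2395, 0.2013]
tcp_rot: [-90.0, 0.0, 169.6]
wrist_force: [-0.1, 0.7, -0.2]
opening: 0.0852
[ -26.4    2.9    4.6   91.6    0.  -106. ]
[[-0.984  0.173  0.052  0.47 ]
 [ 0.181  0.942  0.284 -0.311]
 [ 0.     0.288 -0.958  0.345]
 [ 0.     0.     0.     1.   ]]
wrist wood_screw 0.96 [229. 317.] min [ 0.47  -0.257  0.045] max [ 0.498 -0.231  0.082] topz 0.0816 topmed [ 0.4845 -0.2428  0.0804] circ [ 0.4845 -0.2422] 0.0139 1197
wrist small_screw 0.6 [307. 322.] min [ 0.487 -0.175  0.042] max [ 0.509 -0.155  0.067] topz 0.0673 topmed [ 0.4986 -0.1646  0.0661] circ [ 0.4987 -0.1632] 0.0103 648
wrist holder 0.89 [262. 318.] min [ 0.455 -0.278  0.029] max [ 0.527 -0.131  0.044] topz 0.0438 topmed [ 0.4908 -0.2051  0.0425] circ [ 0.4915 -0.2027] 0.0797 7348
wrist tin 0.71 [ 83. 118.] min [ 0.588 -0.415  0.005] max [ 0.65  -0.353  0.073] topz 0.0733 topmed [ 0.62   -0.3864  0.0709] circ [ 0.6208 -0.3851] 0.0343 9652
```

View pics/w1.png

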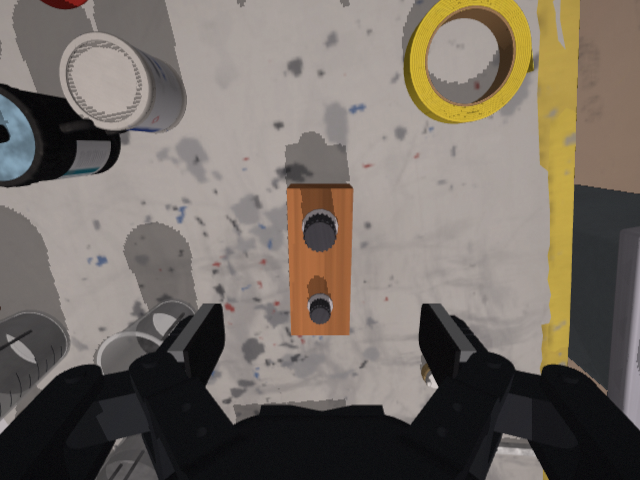

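The wrist view shows the large screw at (230,320) and the small one at (308,320), with the jaws across the holder. There's room to descend.

```bash

python3 -m jog '[[0,0.06,-0.04,-2,0,0,0],[0,0.06,-0.04,-4,0,0,0],[0,0.06,-0.04,-5,0,0,0],[0,0.06,-0.04,-5.6,0,0,0],[0,0.06,-0.04,-6.04,0,0,0]]'
python3 -m jog '[[0.3,0,0,0,0,0,0],[0.5,0,0,0,0,0,0],[0.8,0,0,0,0,0,0],[0.8,0,0,0,0,0,0],[0.8,0,0,0,0,0,0]]' 60
python3 -m jog '[[1,0,0,0,0,0,0],[1,0,0,0,0,0,0],[1,0,0,0,0,0,0],[1,0,0,0,0,0,0],[1,0,0,0,0,0,0]]' 60
```

```text
time: 4.75
ee_pos: [0.4843, -0.2405, 0.0497]
tcp_rot: [-90.0, -0.0, 169.5]
wrist_force: [1.0, -0.1, 0.9]
opening: 0.0857
time: 5.25
ee_pos: [0.485, -0.2408, 0.0517]
tcp_rot: [-90.0, 0.1, 169.5]
wrist_force: [-1.0, 0.9, 5.1]
opening: 0.0243
time: 5.75
ee_pos: [0.485, -0.2408, 0.0516]
tcp_rot: [-90.0, 0.1, 169.5]
wrist_force: [-0.4, 0.5, 5.7]
opening: 0.0242
```

```bash

python3 -m jog '[[1,0,0,0.3,0,0,0],[1,0,0,1,0,0,0],[1,0,0,2,0,0,0],[1,0,0,3,0,0,0],[1,0,0,4,0,0,0]]'
python3 -m jog '[[1,0,0,1,0,0,0],[1,0,0,1,0,0,0]]'
python3 - <<'E'
from h import *
o=bot.get_obs();print(o['ee_pos'].round(4),o['wrist_force'].round(1))
p,d,P,T,m=cam('side');save('s2.png',cv2.resize(p[80:260,270:470],None,fx=3,fy=3))
for l in ['wood_screw','small_screw']: reg('side',l,P)
p,d,P,T,m=cam('scene')
for l in ['wood_screw','small_screw']: reg('scene',l,P)
E
```

```text
time: 6.25
ee_pos: [0.4841, -0.2404, 0.1517]
tcp_rot: [-90.0, -0.0, 169.5]
wrist_force: [-1.0, -0.7, 0.2]
opening: 0.0244
time: 6.45
ee_pos: [0.4854, -0.241, 0.1794]
tcp_rot: [-89.9, 0.3, 169.5]
wrist_force: [0.8, -0.8, -0.4]
opening: 0.0243
[ 0.4854 -0.241   0.1794] [ 0.8 -0.8 -0.4]
side wood_screw 0.58 [152. 365.] min [ 0.472 -2.463 -0.491] max [ 0.792 -0.224  0.208] topz 0.2076 topmed [ 0.4851 -0.2304  0.2057] circ [ 0.4858 -0.2349] 0.0115 365
side small_screw 0.71 [226. 350.] min [ 0.487 -0.177  0.041] max [ 0.509 -0.148  0.067] topz 0.0663 topmed [ 0.498  -0.1558  0.065 ] circ [ 0.4982 -0.1613] 0.0118 175
scene wood_screw 0.47 [186. 374.] min [ 0.47  -0.241  0.135] max [ 0.496 -0.223  0.203] topz 0.2032 topmed [ 0.4863 -0.2294  0.2018] circ [ 0.4821 -0.2356] 0.0134 204
scene small_screw 0.68 [243. 352.] min [ 0.489 -0.17   0.041] max [ 0.512 -0.148  0.067] topz 0.0666 topmed [ 0.4981 -0.1586  0.0647] circ [ 0.4984 -0.1589] 0.0105 127
```

View pics/s2.png

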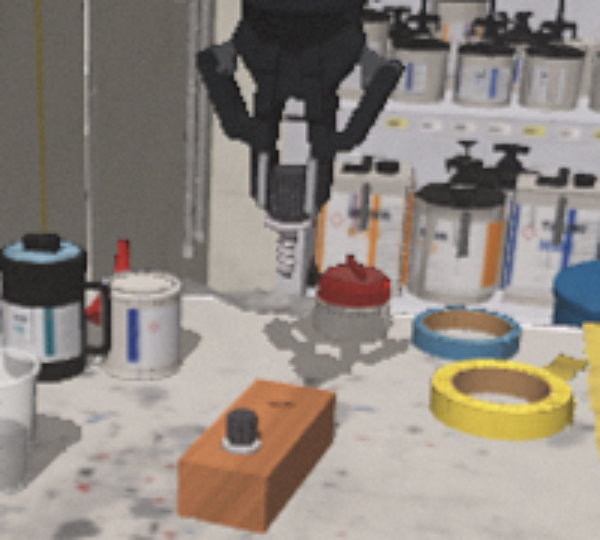

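Screw is held upright with its collar just under the fingertips. I'll move over the board and look at the hole at the same yaw.

```bash

python3 -m jog '[[1,0.5,1.5,0.5,0,0,0],[1,1,3,1,0,0,0],[1,1.5,4.5,1,0,0,0],[1,2,6,1,0,0,0],[1,2.4,7.5,1,0,0,0]]'
python3 -m jog '[[1,0.4,1.5,0,0,0,0],[1,0.8,2.8,0,0,0,0],[1,1.1,3.8,0,0,0,0],[1,1.16,4.4,0,0,0,0],[1,1.16,4.5,0,0,0,0]]'
python3 -m jog '[[1,0,0,0,0,0,0],[1,0,0,0,0,0,0],[1,0,0,0,0,0,0]]'
python3 - <<'E'
from h import *
o=bot.get_obs();print(o['ee_pos'].round(4),o['q'].round(1))
p,d,P,T,m=cam('wrist');save('w2.png',p)
for l in ['wood_screw','board','pilot']: reg('wrist',l,P)
np.savez('w2.npz',p=p,P=P,T=T)
E
```

```text
time: 7.25
ee_pos: [0.5444, -0.0514, 0.1995]
tcp_rot: [-90.0, -0.1, 169.5]
wrist_force: [0.3, -0.2, -0.1]
opening: 0.024
time: 7.75
ee_pos: [0.573, 0.0607, 0.1995]
tcp_rot: [-90.0, -0.1, 169.6]
wrist_force: [-0.3, 0.4, -1.1]
opening: 0.0245
time: 8.05
ee_pos: [0.5732, 0.0584, 0.2005]
tcp_rot: [-90.0, 0.0, 169.5]
wrist_force: [-0.5, -0.4, -0.3]
opening: 0.0243
[0.5732 0.0584 0.2005] [  5.8   8.   10.   91.9  -0.  -73.6]
wrist board 0.75 [248. 326.] min [0.507 0.021 0.023] max [0.642 0.241 0.074] topz 0.0644 topmed [0.5905 0.217  0.0756] circ [0.5685 0.1402] 0.0903 18565
wrist board 0.5 [317. 319.] min [0.561 0.042 0.194] max [0.585 0.068 0.23 ] topz 0.2301 topmed [0.5733 0.0554 0.2292] circ [0.5739 0.0579] 0.0146 5322
wrist pilot 0.81 [243. 326.] min [0.507 0.021 0.02 ] max [0.642 0.241 0.077] topz 0.0672 topmed [0.5897 0.2167 0.0784] circ [0.578  0.1359] 0.0941 18692
```

View pics/w2.png

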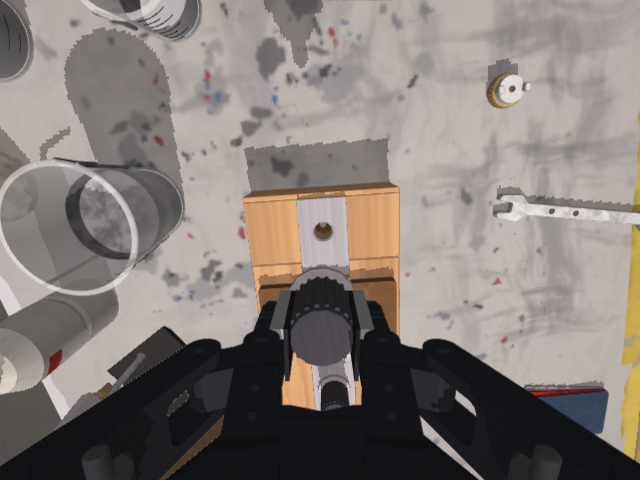

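The hole is at (231,323). The held screw's head top is around (337,322). I'll fit both in this one picture.

```bash
python3 - <<'E'
from h import *
z=np.load('w2.npz');p,P,T=z['p'],z['P'],z['T'];m=bot.camera_model('wrist')
def ray(u,v,h):
    d=T[:3,:3]@[(u-m['cx'])/m['fx'],(v-m['cy'])/m['fy'],1];return T[:3,3]+d*(h-T[2,3])/d[2]
r0,c0=231,323
s=p[r0-22:r0+22,c0-22:c0+22].astype(int)
# hole = not strap-like grey: dark or brown
mask=((s.sum(2)<330)|((s[...,0]-s[...,2])>35)).astype(np.uint8)
n,l,st,ce=cv2.connectedComponentsWithStats(mask);k=l[22,22];print(st[k],ce[k]+[c0-22,r0-22])
cs,_=cv2.findContours((l==k).astype(np.uint8),0,1);e=cv2.fitEllipse(cs[0]);u,v=e[0][0]+c0-22,e[0][1]+r0-22
print('ellipse',u,v,e[1],'hole',ray(u,v,.05).round(4),'rim z',np.nanmedian(P[r0-20:r0-14,c0-5:c0+5],(0,1)).round(4))
b=l==k;print('mask rows/cols size m',ray(c0-22+st[k][0],v,.05)-ray(c0-22+st[k][0]+st[k][2],v,.05))
print(u,s[22,:,0])
g=(P[...,2]>.224)&(P[...,2]<.234)&(np.hypot(P[...,0]-.573,P[...,1]-.058)<.02)
q=P[g];print(len(q),'head',cv2.minEnclosingCircle(q[:,:2].astype(np.float32)),q.min(0),q.max(0),np.median(q[:,2]))
cs,_=cv2.findContours(g.astype(np.uint8),0,1);c=max(cs,key=cv2.contourArea);print(cv2.boundingRect(c),cv2.fitEllipse(c))
save('hd.png',cv2.resize(cv2.drawContours(p.copy(),[c],-1,(255,0,0),1)[200:420,230:420],None,fx=3,fy=2.7))
E
```

```text
[ 13  14  18  17 222] [322.77477477 231.15765766]
ellipse 322.7590141296387 231.03273582458496 (15.539238929748535, 17.183691024780273) hole [0.5728 0.0599 0.05  ] rim z [0.5701 0.0437 0.0505]
mask rows/cols size m [ 0.01608408 -0.00299391  0.        ]
322.7590141296387 [189 186 185 192 193 192 195 196 195 191 187 173 154 113  97 101  94  75
  70  79  97  73  73  73  74  88  91  83  89  92  99 134 153 188 188 192
 191 191 191 192 194 192 196 200]
3832 head ((0.5727236270904541, 0.0564139224588871), 0.019258614629507065) [0.55410431 0.04357787 0.224023  ] [0.58829515 0.07261031 0.23399287] 0.22917021024791923
(277, 301, 94, 67) ((322.1735534667969, 333.443359375), (64.32622528076172, 87.3462142944336), 87.38733673095703)
```

View pics/hd.png

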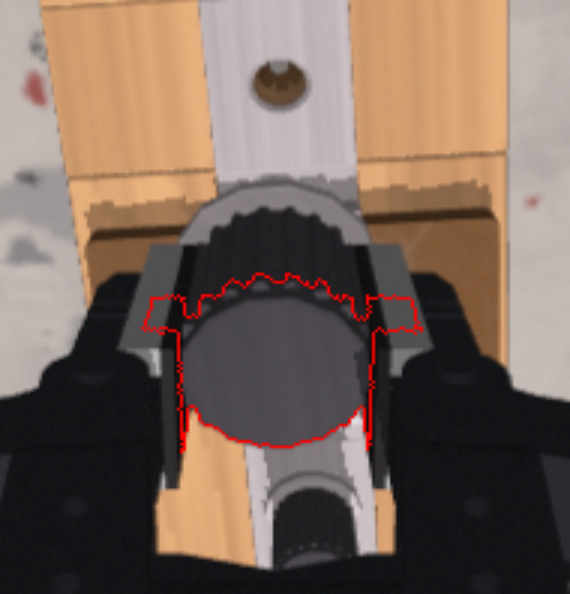

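```bash
python3 - <<'E'
from h import *
z=np.load('w2.npz');T=z['T'];P=z['P'];m=bot.camera_model('wrist')
def ray(u,v,h):
    d=T[:3,:3]@[(u-m['cx'])/m['fx'],(v-m['cy'])/m['fy'],1];return T[:3,3]+d*(h-T[2,3])/d[2]
for v in (307,336,364.8): print(v,ray(322.3,v,.2292).round(4))
print('depth top col',P[310:366:6,322].round(4).tolist())
# collar: front visible edge at crop y182 -> v=267.4
print('collar', P[264:284:2,322].round(4).tolist())
E
```

```text
307 [0.5709 0.0444 0.2292]
336 [0.5732 0.0567 0.2292]
364.8 [0.5756 0.0697 0.2292]
depth top col [[0.5712, 0.0455, 0.2295], [0.5717, 0.0481, 0.2293], [0.5721, 0.0503, 0.2298], [0.5726, 0.0529, 0.2298], [0.5732, 0.0565, 0.228], [0.5735, 0.0579, 0.23], [0.5741, 0.0609, 0.2295], [0.5746, 0.0637, 0.2293], [0.5751, 0.0665, 0.2292], [0.5755, 0.0689, 0.2297]]
collar [[0.5721, 0.0513, 0.1616], [0.5703, 0.0409, 0.1937], [0.5704, 0.0413, 0.1954], [0.5706, 0.0424, 0.195], [0.5709, 0.0442, 0.1932], [0.5708, 0.0439, 0.1965], [0.5711, 0.0452, 0.1958], [0.5711, 0.0454, 0.1977], [0.5711, 0.0455, 0.1998], [0.5712, 0.0457, 0.2018]]
```

```bash

python3 -m jog '[[1,0,0.12,-1.2,0,0,0],[1,0,0.12,-2.4,0,0,0],[1,0,0.12,-3.3,0,0,0],[1,0,0.12,-3.7,0,0,0],[1,0,0.12,-3.7,0,0,0]]'
python3 -m jog '[[1,0,0,0,0,0,0],[1,0,0,0,0,0,0],[1,0,0,0,0,0,0]]'
python3 - <<'E'
from h import *
p,d,P,T,m=cam('side');a=p[210:330,220:360]
p,d,P,T,m=cam('scene');b=p[220:340,200:340]
save('ab.png',cv2.resize(np.hstack([a,b]),None,fx=2.8,fy=4,interpolation=2))
E
```

```text
time: 8.75
ee_pos: [0.5726, 0.0623, 0.1067]
tcp_rot: [-90.0, -0.1, 169.5]
wrist_force: [0.1, 0.6, -0.7]
opening: 0.024
time: 9.05
ee_pos: [0.5739, 0.0626, 0.109]
tcp_rot: [-90.0, 0.1, 169.5]
wrist_force: [-0.6, -0.5, -0.6]
opening: 0.0243
```

View pics/ab.png

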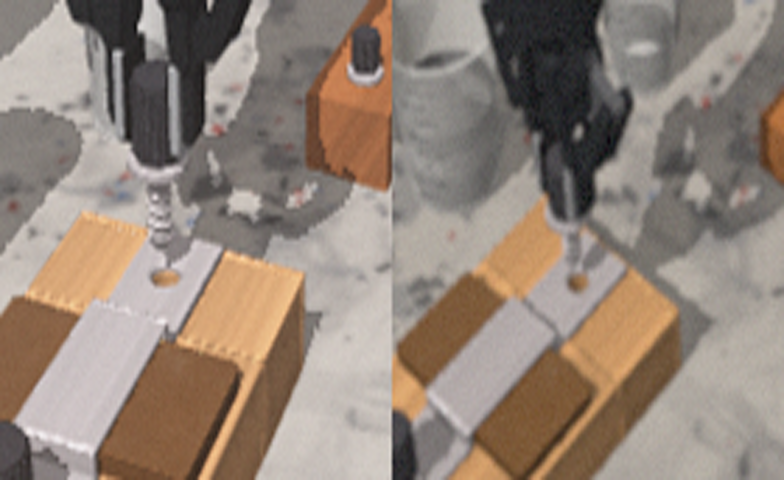

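The point hangs just over the hole and looks a little to the left of it in both views. I'll check the settled pose and project the point and hole.

```bash
python3 - <<'E'
from h import *
def px(m,X):
    return cv2.projectPoints(np.array([X],float),np.ravel(m['rvec']),np.ravel(m['tvec']),np.array([[m['fx'],0,m['cx']],[0,m['fy'],m['cy']],[0,0,1]]),None)[0].ravel().round(1)
es=[];ims={}
for i in range(4):
    for c in('side','scene'):
        es.append(bot.get_obs()['ee_pos']);ims.setdefault(c,[]).append(bot.camera(c)[0].astype(float))
e=np.array(es);print(e.round(4));e=e.mean(0)
for c,(u0,v0) in dict(side=(279,279),scene=(266,290)).items():
    a=np.mean(ims[c],0);m=bot.camera_model(c)
    print(c,'pt@ee',px(m,[e[0],e[1]-.001,e[2]-.0458]),'hole w',px(m,[.5728,.0603,.05]),'shaft per row')
    pt=px(m,[e[0],e[1]-.001,e[2]-.0458]).astype(int)
    print('pt px per +1mm x,y at hole',(px(m,[.5738,.0603,.05])-px(m,[.5728,.0603,.05])),(px(m,[.5728,.0613,.05])-px(m,[.5728,.0603,.05])), 'z+36', px(m,[.5728,.0603,.06])-px(m,[.5728,.0603,.05]))
    np.set_printoptions(linewidth=200)
    print(a[v0-26:v0+9:1,u0-12:u0+13].mean(2).astype(int))
E
```

```text
[[0.5737 0.0626 0.1086]
 [0.5735 0.0625 0.1083]
 [0.5735 0.0626 0.1082]
 [0.5734 0.0625 0.108 ]
 [0.5733 0.0626 0.1079]
 [0.5733 0.0625 0.1078]
 [0.5733 0.0626 0.1078]
 [0.5733 0.0625 0.1078]]
side pt@ee [277.  271.7] hole w [277.9 278.2] shaft per row
pt px per +1mm x,y at hole [-0.7 -0.1] [-0.2  0.3] z+36 [-0.3 -5.6]
[[152 174 191 199 203 205 206 201 195 195 194 208 214 209 204 194 180 161 128 108 106 111 108 107 103]
 [143 153 162 180 189 191 194 196 196 196 197 195 195 188 172 148 133 122 111 106 109 109 105  96  90]
 [160 154 155 161 160 158 162 168 169 166 162 160 159 151 144 143 123 105 108 111 108 108  97  83  78]
 [159 160 161 159 158 153 139 141 145 139 140 136 133 124 145 174 136 111 110 110 109 103  91  81  77]
 [157 162 165 170 174 154 125 100  93  94  97  93  88 103 153 178 135 108 110 110 107  95  84  79  78]
 [153 164 172 183 186 162 158 163 132 104  95  97  98 103 132 165 149 117 110 109  99  86  77  77  76]
 [146 159 174 184 188 186 190 215 191 153 149 144 127 119 136 167 169 131 109 107 100  89  81  80  82]
 [154 170 181 188 188 182 160 144 179 193 198 187 159 119 
[... 5861 characters left out ...]
 173 176 173 160 134 116 101 105 121 141 155 165 171 171 172 174 168 150 126 118]
 [171 173 172 173 173 175 175 175 171 167 151 144 141 151 160 168 170 173 176 174 170 149 125 119 130]
 [173 173 174 173 175 174 174 175 175 177 174 170 170 169 171 172 174 173 173 161 145 131 122 133 143]
 [172 175 175 176 176 174 173 175 175 174 176 173 170 171 171 172 173 170 155 133 125 129 138 143 143]
 [176 175 176 174 173 172 174 174 175 173 172 169 169 170 173 174 168 150 125 118 130 144 146 146 146]
 [174 176 174 174 174 176 173 174 170 172 169 170 171 174 176 168 151 125 118 131 143 146 146 147 147]
 [161 170 173 175 176 174 173 172 170 169 170 173 175 173 167 147 124 119 130 141 145 147 145 147 148]]
```

```bash

python3 -m jog '[[1,-0.02,-0.05,-0.3,0,0,0],[1,-0.02,-0.05,-0.6,0,0,0],[1,-0.02,-0.05,-0.8,0,0,0],[1,-0.02,-0.05,-0.8,0,0,0],[1,-0.02,-0.05,-0.8,0,0,0]]'
python3 -m jog '[[1,0,0,-0.15,0,0,0],[1,0,0,-0.3,0,0,0],[1,0,0,-0.45,0,0,0],[1,0,0,-0.45,0,0,0],[1,0,0,-0.45,0,0,0]]'

```

```text
time: 10.05
ee_pos: [0.5727, 0.0613, 0.0876]
tcp_rot: [-90.0, -0.0, 169.5]
wrist_force: [0.6, -0.6, -1.6]
opening: 0.0242
time: 10.55
ee_pos: [0.5727, 0.0613, 0.0764]
tcp_rot: [-90.0, -0.0, 169.5]
wrist_force: [0.8, 0.6, -0.8]
opening: 0.0245
```

```bash

python3 -m jog '[[1,0,0,-0.1,0,0,0],[1,0,0,-0.2,0,0,0],[1,0,0,-0.3,0,0,0],[1,0,0,-0.3,0,0,0],[1,0,0,-0.3,0,0,0]]'
python3 -m jog '[[1,0,0,-0.1,0,0,0],[1,0,0,-0.1,0,0,0],[1,0,0,-0.1,0,0,0]]'
python3 -m jog '[[1,0,0,-0.1,0,0,0],[1,0,0,-0.1,0,0,0],[1,0,0,-0.1,0,0,0]]'

```

```text
time: 11.05
ee_pos: [0.5727, 0.0613, 0.069]
tcp_rot: [-90.0, -0.0, 169.5]
wrist_force: [0.7, -0.7, -0.8]
opening: 0.0248
time: 11.35
ee_pos: [0.5731, 0.0612, 0.0676]
tcp_rot: [-90.0, 0.1, 169.5]
wrist_force: [-2.1, -0.3, 6.8]
opening: 0.0245
time: 11.65
ee_pos: [0.5734, 0.0612, 0.0669]
tcp_rot: [-90.0, 0.2, 169.5]
wrist_force: [-7.0, -1.3, 18.4]
opening: 0.0244
```

Contact came with the collar about 8 mm up, at 18 N. I'll turn clockwise in small steps and watch force and height.

```bash

python3 -m jog '[[1,0,0,0,0,0,-1.2],[1,0,0,0,0,0,-2.4],[1,0,0,-0.03,0,0,-3.6]]'

```

```text
time: 11.95
ee_pos: [0.5732, 0.0609, 0.0658]
tcp_rot: [-90.0, 0.1, 151.3]
wrist_force: [-7.1, -2.8, 20.2]
opening: 0.0245
```

```bash

python3 -m jog '[[1,0,0,-0.01,0,0,-1.2],[1,0,0,-0.02,0,0,-2.4],[1,0,0,-0.03,0,0,-3.6]]'

```

```text
time: 12.25
ee_pos: [0.5735, 0.0606, 0.0651]
tcp_rot: [-90.1, 0.2, 133.3]
wrist_force: [-4.9, -5.6, 16.8]
opening: 0.0243
```

```bash

python3 -m jog '[[1,-0.01,-0.01,-0.01,0,0,-1.2],[1,-0.02,-0.02,-0.03,0,0,-2.4],[1,-0.02,-0.02,-0.04,0,0,-3.6]]'

```

```text
time: 12.55
ee_pos: [0.5734, 0.0601, 0.0641]
tcp_rot: [-90.2, 0.2, 115.3]
wrist_force: [-3.5, -4.4, 14.7]
opening: 0.0242
```

```bash

python3 -m jog '[[1,0,-0.01,-0.01,0,0,-1.2],[1,0,-0.02,-0.03,0,0,-2.4],[1,0,-0.02,-0.04,0,0,-3.6]]'

```

```text
time: 12.85
ee_pos: [0.5735, 0.0597, 0.0632]
tcp_rot: [-90.2, 0.1, 97.3]
wrist_force: [-4.3, -3.6, 16.0]
opening: 0.0245
```

```bash

python3 -m jog '[[1,-0.01,-0.01,-0.01,0,0,-1.2],[1,-0.02,-0.02,-0.03,0,0,-2.4],[1,-0.02,-0.02,-0.04,0,0,-3.6]]'
python3 -m jog '[[1,-0.01,-0.01,-0.01,0,0,-1.2],[1,-0.02,-0.02,-0.02,0,0,-2.4],[1,-0.02,-0.02,-0.04,0,0,-3.6]]'

```

```text
time: 13.15
ee_pos: [0.5732, 0.0593, 0.0623]
tcp_rot: [-90.3, -0.0, 79.3]
wrist_force: [-2.2, -3.8, 15.4]
opening: 0.0247
time: 13.45
ee_pos: [0.5729, 0.059, 0.0613]
tcp_rot: [-90.3, -0.1, 61.3]
wrist_force: [-1.3, -3.3, 16.7]
opening: 0.0243
```

```bash

python3 -m jog '[[1,0,0,-0.01,0,0,-1.2],[1,0,0,-0.02,0,0,-2.4],[1,0,0,-0.03,0,0,-3.6]]'

```

```text
time: 13.75
ee_pos: [0.5726, 0.0588, 0.0604]
tcp_rot: [-90.2, -0.1, 43.3]
wrist_force: [-2.8, -2.9, 15.5]
opening: 0.0247
```

```bash

python3 -m jog '[[1,0,0,-0.01,0,0,-1.2],[1,0,0,-0.02,0,0,-2.4],[1,0,0,-0.03,0,0,-3.6]]'

```

```text
time: 14.05
ee_pos: [0.5725, 0.0587, 0.0596]
tcp_rot: [-90.2, -0.2, 25.3]
wrist_force: [-2.9, -3.7, 17.0]
opening: 0.0243
```

```bash

python3 -m jog '[[1,0,0,0,0,0,-1.2],[1,0,0,-0.01,0,0,-2.4],[1,0,0,-0.02,0,0,-3.6]]'
python3 - <<'E'
from h import *
print(bot.get_obs()['q'].round(1))
E
```

```text
time: 14.35
ee_pos: [0.5723, 0.0586, 0.0596]
tcp_rot: [-90.1, -0.2, 7.3]
wrist_force: [-6.2, -4.5, 21.6]
opening: 0.0242
[ 5.9  8.3 -5.2 76.2 -0.1 88.6]
```

Height has stopped at 0.0596 while the force rises, so the collar looks seated. One more turn with no extra push will confirm it.

```bash

python3 -m jog '[[1,0,0,0,0,0,-1.2],[1,0,0,0,0,0,-2.4],[1,0,0,0,0,0,-3.6]]'
python3 -m jog '[[1,0.02,0.02,0.08,0,0,0],[1,0.02,0.02,0.12,0,0,0],[1,0.02,0.02,0.12,0,0,0]]'

```

```text
time: 14.65
ee_pos: [0.5721, 0.0588, 0.0596]
tcp_rot: [-90.0, -0.2, -10.7]
wrist_force: [-6.7, -4.1, 20.9]
opening: 0.0241
time: 14.95
ee_pos: [0.572, 0.0592, 0.0598]
tcp_rot: [-90.1, -0.0, -10.5]
wrist_force: [-0.3, -4.6, 4.7]
opening: 0.0244
```

```bash

python3 -m jog '[[0.4,0,0,0,0,0,0],[0.3,0,0,0,0,0,0],[0.3,0,0,0,0,0,0],[0.3,0,0,0,0,0,0],[0.3,0,0,0,0,0,0]]'
python3 -m jog '[[0.2,0,0,0.5,0,0,0],[0.2,0,0,1.5,0,0,0],[0,0,0,2.5,0,0,0],[0,0,0,4,0,0,0],[0,0,-1,5.5,0,0,0]]'
python3 -m jog '[[0,0,-1,0,0,0,0],[0,0,-2,0,0,0,0],[0,0,-2,0,0,0,0],[0,0,-2,0,0,0,0],[0,0,-2,0,0,0,0]]'
python3 - <<'E'
from h import *
for c in('side','scene'):
    p,d,P,T,m=cam(c)
    if c=='side': a=p[180:380,160:460]
    for l in ['wood_screw','small_screw','air_cap','cup','tin']: reg(c,l,P,3)
    for n,e in(('new',(.572,.0605)),('old',(.5915,.2298))):
        g=np.hypot(P[...,0]-e[0],P[...,1]-e[1])<.022; q=P[g&(P[...,2]>.07)&(P[...,2]<.1)]
        t=q[q[:,2]>np.percentile(q[:,2],97)-.004]
        print(c,n,len(q),np.percentile(q[:,2],[50,90,97]).round(4),cv2.minEnclosingCircle(t[:,:2].astype(np.float32)))
save('end.png',cv2.resize(a,None,fx=2.6,fy=2.6))
E
```

```text
time: 15.45
ee_pos: [0.5717, 0.0599, 0.0594]
tcp_rot: [-90.0, 0.0, -10.5]
wrist_force: [-0.8, 0.8, 0.6]
opening: 0.0598
time: 15.95
ee_pos: [0.5715, 0.0363, 0.1991]
tcp_rot: [-90.0, -0.0, -10.3]
wrist_force: [0.5, -0.2, 0.8]
opening: 0.0851
time: 16.45
ee_pos: [0.5718, -0.0146, 0.1974]
tcp_rot: [-90.0, -0.0, -10.4]
wrist_force: [0.6, -1.0, 0.4]
opening: 0.0857
side small_screw 0.5 [224. 351.] min [ 0.488 -0.166  0.042] max [ 0.508 -0.149  0.066] topz 0.0662 topmed [ 0.4974 -0.1556  0.0643] circ [ 0.4974 -0.1593] 0.009 147
side air_cap 0.53 [286. 404.] min [ 0.37  -0.037  0.002] max [ 0.397 -0.015  0.022] topz 0.0218 topmed [ 0.3838 -0.0264  0.0181] circ [ 0.3835 -0.028 ] 0.0137 251
side cup 0.58 [219. 264.] min [ 0.637 -0.185  0.004] max [ 0.7   -0.118  0.086] topz 0.0861 topmed [ 0.6695 -0.1515  0.0847] circ [ 0.6688 -0.1506] 0.0384 1510
side tin 0.84 [186. 319.] min [ 0.587 -0.411  0.003] max [ 0.645 -0.35   0.072] topz 0.0721 topmed [ 0.6169 -0.382   0.0703] circ [ 0.6211 -0.3833] 0.0362 838
side new 305 [0.0844 0.0887 0.0892] ((0.57169109582901, 0.06129201874136925), 0.0144184054
[... 586 characters left out ...]
01] 0.0107 128
scene air_cap 0.54 [309. 367.] min [ 0.371 -0.052  0.   ] max [ 0.402 -0.014  0.023] topz 0.0233 topmed [ 0.3842 -0.0264  0.0187] circ [ 0.3846 -0.0266] 0.014 177
scene cup 0.64 [225. 288.] min [ 0.639 -0.181  0.006] max [ 0.703 -0.117  0.086] topz 0.0862 topmed [ 0.6872 -0.1324  0.0845] circ [ 0.6692 -0.1506] 0.0385 860
scene tin 0.8 [187. 352.] min [ 0.589 -0.408  0.003] max [ 0.647 -0.349  0.073] topz 0.0723 topmed [ 0.6197 -0.3815  0.0702] circ [ 0.622  -0.3826] 0.0357 740
scene new 175 [0.0859 0.0893 0.09  ] ((0.571694016456604, 0.0617726594209671), 0.013594944030046463)
scene old 221 [0.0865 0.0891 0.0896] ((0.5911000370979309, 0.23064853250980377), 0.014329981058835983)
```

View pics/end.png

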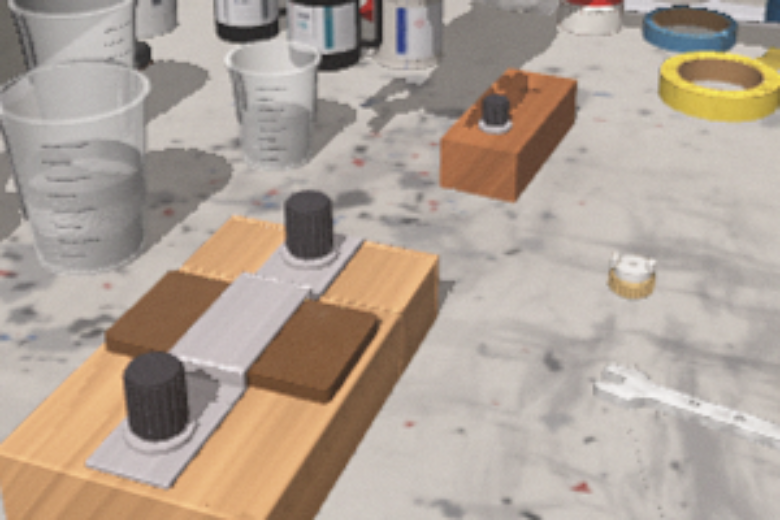

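The new screw at (308,230) in the picture stands upright with its collar on the strap. Its head top reads within 0.5 mm of the fitted screw's. Small screw and bystanders haven't moved, so I'm handing in.

```bash
python3 -c "
from workcell import bot
print(bot.job_done())"
```

```text
the job is handed in; nothing more can be done
None
```

The larger thumb screw is driven into the empty hole with its collar down on the strap, and I handed the job in at about 16.5 s of the 72 s allowed.

- **Driving:** I pushed with about 15–22 N of measured vertical force while turning it about 180° clockwise. It sank about 7 mm, then its height held at 0.0596 m while the force rose. Another 18° of turning did not move it, so I took it as seated. Sideways forces of up to about 7 N showed up on the way, and I eased them with small shifts. Contact force between screw and board is not measured directly, but the wrist readings stayed well below the 35 N limit.
- **Final check:** After I released it and backed away, both cameras put its head top within about 0.4 mm of the fitted screw's, and the picture shows it upright. The fitted head centre is about 1 mm from the estimated hole centre, within the cameras' accuracy.
- **Other things:** The small screw, air cap, cup and tin read within about 3 mm of where they were, which is measurement noise.
- **Disagreements:** The networks gave some wrong labels. In the last pictures the side view missed the large screw, and the scene view also reported the air cap as a small screw. Before insertion, the wrist and scene cameras differed by up to 4 mm on the screws' positions, so I aligned the screw and hole within a single wrist picture.

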